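# Index the tool carousel and fetch the T-handle key

## Robot

A 6-joint arm with a two-finger parallel gripper is mounted at the origin on a cart in front of the work surface, level with it; the furniture and walls round the work are solid. World frame = base frame: x ahead of the robot, y to its left, z up, the work surface at z = 0. Lengths are in m, angles in rad, forces in N, time in s.
With the tool pointing down it reaches from about 0.3 to 0.775 m from the base axis. Payload 14.6 kg.
Tool frame: the origin (TCP) lies midway between the tips of the shut fingers; the grasp point (between the pads) lies 19 mm behind it (ctrl.pinch_z is the z of the grasp point in the tool frame, in m); z points along the fingers, y is the line along which they close (so a half turn about z gives the same grasp; the last joint's range is limited). The gripper opens to 94 mm and grips with 3 to 60 N. Pads are 16 mm wide; open, the fingers measure 119 mm over their backs; the gripper's body (75 mm by 177 mm) begins 78 mm behind the grasp point.
Start: joints at [1.264, 0.3, 1.521, -0, 1.321, -0.067], TCP at [0.131, 0.534, 0.205] pointing down, gripper open.
Joint ranges: [-3.03, 3.03], [-0.79, 2.21], [0.23, 2.52], [-1.04, 4.18], [0, 3.07], [-2.55, 2.55]. Speed limits (rad/s): [2.22, 2.22, 2.57, 3.14, 3.14, 3.14].

## Interface

Orientations are given as [roll, pitch, yaw] about the fixed x, y, z axes, in that order (R = Rz(yaw) Ry(pitch) Rx(roll)).
In Python, from station import ctrl, camera, ticket gives the robot as it stands. The module is installed in compiled form; this text tells all that it offers.
- The arm moves only by the shell command python3 -m inch 'ROWS' [FORCE]. ROWS is text: rows parted by semicolons, each of 7 numbers parted by spaces: the opening, from -1 (shut) to 1 (fully open), then the shift along the tool's x, y, z in units of 0.03 m (1.0 is 0.03 m), then the turn, a rotation vector about the tool's x, y, z in units of 10 degrees (1.0 is 10 degrees). In form: grip dx dy dz rx ry rz; .... A call has 1 to 10 rows; each row shifts and turns the commanded pose from where the row before left it, along the tool's axes as they then stand; what a row does not reach is not made up. A row lasts 1/8 s, in which the tool goes at most 62.5 mm and 10.7 degrees, less where a joint would pass 70% of its speed; a pose out of reach is approached as far as the arm can. A call with a number of a shift or a turn outside -1 to 1 is refused whole. A call with a gripper value outside its range is refused whole. The fingers move at their own pace and stop on an object; FORCE is the grip in N (left out, the last holds). Time passes only in rows, so rows that do not move let the fingers close. It gives the time, the measured TCP pose, the force, the opening and the grip force at its end, in the units of the state.
- ctrl.get_obs(): the state, without advancing time (a new reading comes with each control period).
- camera(name): name is "scene" or "top" or "wrist"; returns a dict with "img" (480x640x3 uint8, blue, green, red), "range_z" (480x640 float32, m along the optical axis (not along the pixel's ray), 0 where there is no reading), "intrinsics" (3x3 intrinsics, pixels), "view" (4x4, takes a point from world to camera coordinates). Camera axes: x right, y down, z forward; pixel columns grow to the right and rows downward; lengths in m; the calibration is good to about 2 mm. A picture is of the moment at which its call begins.
- ticket.hand_in(): hands the job in; it is judged then, once.
The state is a dict: "time_s": time; "qpos": joint angles; "joint_vel": joint speeds; "tau": joint torques, N m; "ee_pos": TCP position; "eef_rot": TCP orientation; "force": force on the tool from outside, world axes, zero at the start; "moment": the same for the moment, N m; "grip_width": finger opening in m; "grip_force": force on a finger pad.
Only numpy, scipy, OpenCV 4.12 (cv2) and the standard library are available. Lean on these libraries where they do the work, as an engineer would, in place of code of your own. Each camera call takes 0.05 s, during which the arm holds its last target. There are 200 camera calls.

## Task

Turn the tool carousel until the T-handle key stands, clicked home, at the gap in the retaining rail, and draw the key straight up out of its socket there. Hang it upright in the slot of the fork stand with its collar resting flat on both prongs, and let go. Leave the other tools in their sockets and do not disturb the bottle, the tin or the white box.

Things in the scene. Friction and masses are not known exactly. Their poses are not given: they have to be found in the camera images.
- stand: Fixed carousel stand on a grey round base 244 mm across. A steel rail (94 to 116 mm from the axis, 109 to 117 mm above the bench) covers the outer edges of the tools' collars, so a tool lifts out only at the rail's gap, 39 degrees either side of the stand's -x. Origin: on the carousel's axis at the bench; z up, x away from the gap.
- gate (a point): The gate: point in the middle of the rail's gap where a tool's collar underside stands when its socket is indexed to the gap; 85 mm from the axis, 100 mm above the bench.
- carousel (a joint): Angle of the carousel about the stand's z (rad, counter-clockwise from above positive, turns both ways); 0 at the start. It clicks home at every 60 degrees (1.047 rad); past half-way it snaps on. Six square sockets (15 mm inside, 60 mm deep, mouths 100 mm above the bench) stand 60 degrees apart at 85 mm radius, all holding tools. Needs about 0.16 N m.
- spoke_a (a point): A spoke to push the carousel round by: centre of the 14 mm black ball at the end of one of three level spokes at the hub's top: 46 mm from the axis, 180 mm above the bench. The spoke is a 10 mm steel bar from the hub cap (32 mm across, top at 188 mm). Spokes are 120 degrees apart, each over the middle between two sockets. The T-key's top is 166 mm above the bench, other tools' 155.
- spoke_b (a point): The same on the second spoke, 120 degrees counter-clockwise from the first.
- spoke_c (a point): The same on the third spoke, 240 degrees counter-clockwise from the first.
- t_key: T-handle key, steel, 124 mm tall, 60 to 110 g: the only tool with a crossbar. Origin: centre of the underside of its collar (30 mm across, 6 mm thick), 100 mm above the bench when seated. z up the tool, x along the crossbar: 64 mm long, 12 mm thick, centre 60 mm above the origin, with a 17 mm boss at its middle, 46 to 64 mm up. Shank 11 mm thick, to 58 mm below the origin.
- barrel_1: A plain steel bystander tool with a barrel-shaped (24 mm across) handle, loose in a carousel socket; same shank and collar as the T-key; top 55 mm above its origin. Origin: centre of the collar's underside, 100 mm above the bench when seated; z along the tool, up. It stays in its socket.
- barrel_2: A plain steel bystander tool with a barrel-shaped (24 mm across) handle, loose in a carousel socket; same shank and collar as the T-key; top 55 mm above its origin. Origin: centre of the collar's underside, 100 mm above the bench when seated; z along the tool, up. It stays in its socket.
- ball_1: A plain steel bystander tool with a ball (24 mm across) handle, loose in a carousel socket; same shank and collar as the T-key; top 54 mm above its origin. Origin: centre of the collar's underside, 100 mm above the bench when seated; z along the tool, up. It stays in its socket.
- ball_2: A plain steel bystander tool with a ball (24 mm across) handle, loose in a carousel socket; same shank and collar as the T-key; top 54 mm above its origin. Origin: centre of the collar's underside, 100 mm above the bench when seated; z along the tool, up. It stays in its socket. It stands at the gate at the start.
- mushroom: A plain steel bystander tool with a mushroom-shaped (28 mm across) handle, loose in a carousel socket; same shank and collar as the T-key; top 53 mm above its origin. Origin: centre of the collar's underside, 100 mm above the bench when seated; z along the tool, up. It stays in its socket.
- fork: Fixed fork stand: grey base 100 x 80 mm, column at its back (x 33 to 51 mm), two level steel prongs 14 mm wide, 10 mm thick, tops 100 mm above the bench, out to x = -40 mm. The slot between them is 18 mm wide, along x, open at -x; a 4 mm high lip crosses each prong's tip (x -40 to -34 mm). Origin: at the bench under the seat; z up.
- fork_seat (a point): The seat: middle of the slot at the level of the prong tops; the key's collar underside belongs here (anywhere within 18 mm along the slot). Axes as the fork's.
- pill_bottle: White bottle 40 mm across and 80 mm tall, loose bystander; origin at the centre of its underside.
- tin_can: White lidded tin 70 mm across and 102 mm tall, loose bystander; origin at the centre of its underside.
- white_box_top: White carton 100 x 80 x 50 mm, loose bystander; origin at the centre of its underside.
There are look-alikes about, which are no part of the job. What is shaped like the t_key but brown is not meant.

How it is judged:
By the outcome, as a careful person would: the job done as asked, in the order asked, and still so for the second after the job is handed in, with the robot touching nothing.
It also fails if it takes over 58 s, if anything falls off the work surface, if the arm or the gripper's body presses on something with over 40 N, if the wrist force passes 120 N, or if a joint passes its speed limit or range.

## Working session

There is one attempt and no reset: what is moved stays moved. The work goes in short steps, Python scripts to look and compute and a shell command to move; the robot and the scene stay as the last step left them, time stands still between calls to the robot, and variables do not carry over. Pictures are saved under pics/ and viewed, at most 12 in all, crops included, and the job is handed in when it is done.

```bash
mkdir -p pics; python3 - <<'E'
from station import ctrl,camera
import cv2,numpy as np
for n in ("scene","top"):
    c=camera(n); cv2.imwrite(f"pics/{n}0.png",c["img"]); np.savez(f"{n}0.npz",**c)
    print(n,c["intrinsics"].tolist(),c["view"].round(4).tolist(),(c["range_z"]>0).mean())
print(ctrl.get_obs(),ctrl.pinch_z)
E
```

```text
scene [[564.8377409740862, 0.0, 315.2883839496366], [0.0, 564.8377409740862, 234.0182387381884], [0.0, 0.0, 1.0]] [[0.7638, -0.6452, 0.0184, -0.4703], [-0.471, -0.5766, -0.6675, 0.2494], [0.4413, 0.5012, -0.7444, 1.08], [0.0, 0.0, 0.0, 1.0]] 0.9959928385416666
top [[435.5888109354678, 0.0, 326.6033169487424], [0.0, 435.5888109354678, 243.93215233004503], [0.0, 0.0, 1.0]] [[0.0663, -0.9978, 0.0066, -0.1603], [-0.9679, -0.0659, -0.2427, 0.5143], [0.2426, 0.0097, -0.9701, 1.1077], [0.0, 0.0, 0.0, 1.0]] 0.9958138020833334
{'time_s': 0.1, 'qpos': array([ 1.26443197e+00,  3.00386204e-01,  1.52150503e+00, -1.18709924e-05,
        1.32067357e+00, -6.65782793e-02]), 'joint_vel': array([-1.41805674e-04, -1.39225194e-03, -2.85850039e-03, -8.40265116e-05,
       -1.73774374e-03,  5.69186529e-05]), 'tau': array([ 2.83126261e-03, -5.32632315e+01, -3.53278112e+01,  7.09755393e-02,
        2.35694333e-02, -5.42250609e-05]), 'ee_pos': array([0.13054906, 0.53405226, 0.20496506]), 'eef_rot': array([-3.14062189e+00, -5.32032959e-05,  2.90180949e+00]), 'force': array([ 0.03307592,  0.73755746, -0.38176394]), 'moment': array([-0.03176094, -0.01382225,  0.00627418]), 'grip_force': 0.0, 'grip_width': 0.0940165776977328} -0.0188
```

View pics/scene0.png

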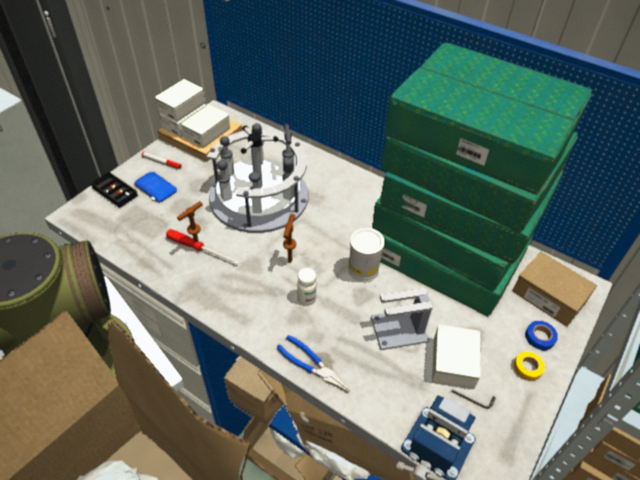

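View pics/top0.png

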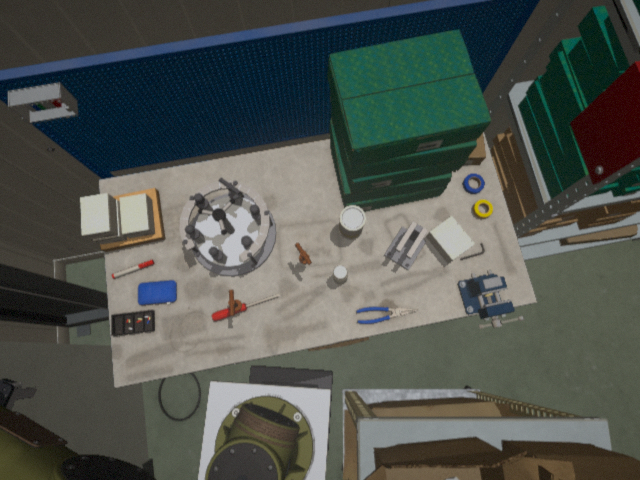

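The scene view shows the carousel at about (258,185), the fork at (405,320), the bottle at (307,287), the tin at (366,253) and the white box at (457,355). In the top view the carousel is at (228,230) and the fork at (405,245). The brown T-shapes at scene (190,220) and (290,240) are look-alikes. Next is a close crop of the carousel.

```bash
cat > h.py <<'E'
import numpy as np,cv2
def load(n): return dict(np.load(n+".npz"))
def pts(c):
    K,V=c["intrinsics"],c["view"]; v,u=np.mgrid[:480,:640]; z=c["range_z"].astype(float)
    P=np.stack([(u-K[0,2])/K[0,0]*z,(v-K[1,2])/K[1,1]*z,z],-1)
    return (P-V[:3,3])@V[:3,:3]      # world
def proj(c,p):
    q=c["view"][:3,:3]@np.asarray(p,float)+c["view"][:3,3]; q=c["intrinsics"]@q; return q[:2]/q[2]
def ray(c,uv,z):   # onto plane height z
    K,V=c["intrinsics"],c["view"]; d=V[:3,:3].T@np.linalg.solve(K,[uv[0],uv[1],1]); o=-V[:3,:3].T@V[:3,3]
    return o+d*(z-o[2])/d[2]
def tri(c1,a,c2,b):
    A=[];B=[]
    for c,uv in((c1,a),(c2,b)):
        K,V=c["intrinsics"],c["view"]; d=V[:3,:3].T@np.linalg.solve(K,[*uv,1]); d/=np.linalg.norm(d); o=-V[:3,:3].T@V[:3,3]
        M=np.eye(3)-np.outer(d,d);A.append(M);B.append(M@o)
    return np.linalg.lstsq(np.vstack(A),np.hstack(B),rcond=None)[0]
E
python3 - <<'E'
from h import *
t=load("top0");s=load("scene0")
a=cv2.resize(t["img"][175:285,170:290],None,fx=4.2,fy=4.2,interpolation=3)[:, :400+104]
b=cv2.resize(s["img"][115:235,200:320],None,fx=3.85,fy=3.85,interpolation=3)
h=min(a.shape[0],b.shape[0]); o=np.hstack([a[:h],b[:h]]); o=cv2.resize(o,(800,int(h*800/o.shape[1]))); print(a.shape,b.shape,o.shape)
cv2.imwrite("pics/crop1.png",o)
P=pts(t)
for n,uv in dict(hub=(222,215),fork=(405,245),tin=(352,217),bottle=(341,271),box=(450,238),base=(236,272)).items(): print(n,uv,P[uv[1],uv[0]].round(3))
E
```

```text
(462, 504, 3) (462, 462, 3) (382, 800, 3)
hub (222, 215) [0.549 0.133 0.186]
fork (405, 245) [ 0.549 -0.345  0.011]
tin (352, 217) [ 0.592 -0.188  0.103]
bottle (341, 271) [ 0.45  -0.168  0.078]
box (450, 238) [ 0.567 -0.461  0.052]
base (236, 272) [0.439 0.119 0.015]
```

View pics/crop1.png

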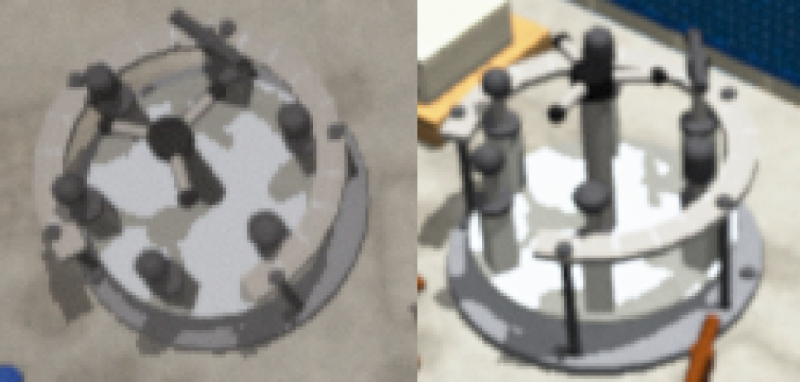

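The crop shows the T-key (a grey crossbar) at the far side, at top (230,188) and scene (304,130). The gap faces the robot, with a ball tool in it at top (217,253). The spoke balls are at about top (224,231), (200,211) and (232,203). Candidates for the key:
- Steel T at top (230,188), scene (304,130): this one, the only grey crossbar, seated in the carousel.
- Brown Ts at top (303,255) and (233,302): look-alikes, rejected.

Now I'll measure.

```bash
cat > meas.py <<'E'
from h import *
from scipy.optimize import least_squares
def comps(P,m,mn=4):
    n,l,st,ce=cv2.connectedComponentsWithStats(m.astype(np.uint8),connectivity=8)
    return [(ce[i].round(1),P[l==i]) for i in range(1,n) if st[i,4]>=mn]
if __name__=="__main__":
    import sys
    for n in sys.argv[1:]:
        c=load(n);P=pts(c);r=np.hypot(P[...,0]-.549,P[...,1]-.125); near=r<.16
        print(n)
        # base disc/rail
        grey=near&(P[...,2]>.111)&(P[...,2]<.120)
        br=c["img"].mean(-1)>95
        Q=P[grey&br&(r>.08)]
        f=least_squares(lambda x:np.hypot(Q[:,0]-x[0],Q[:,1]-x[1])-.105,[.54,.13],loss="soft_l1",f_scale=.005)
        print("rail ctr",f.x.round(4),len(Q),"rms",np.abs(f.fun).mean())
        C=f.x; a=np.degrees(np.arctan2(Q[:,1]-C[1],Q[:,0]-C[0]))%360; hst=np.histogram(a,36,(0,360))[0]; print("rail hist/10deg",hst)
        for uv,q in comps(P,near&(P[...,2]>.140)&(P[...,2]<.21)):
            d=q.mean(0)[:2]-C; print(uv,len(q),q.mean(0).round(3),"zmax",q[:,2].max().round(3),"r",np.hypot(*d).round(3),"az",np.degrees(np.arctan2(d[1],d[0])).round(1))
E
python3 meas.py top0 scene0
python3 - <<'E'
from h import *
for n in("top0","scene0"):
    c=load(n);P=pts(c)
    m=(abs(P[...,2]-.1)<.006)&(abs(P[...,0]-.55)<.12)&(abs(P[...,1]+.345)<.1)
    Q=P[m];print(n,len(Q),Q.mean(0).round(4),Q[:,2].std().round(4)); 
    nn,l,st,ce=cv2.connectedComponentsWithStats(m.astype(np.uint8),connectivity=8)
    for i in range(1,nn):
        if st[i,4]>15:
            q=P[l==i];r=cv2.minAreaRect((q[:,:2]*1000).astype(np.float32));print(ce[i].round(1),st[i,4],q.mean(0).round(4),r,cv2.boxPoints(r).round(0).tolist())
E
```

```text
top0
rail ctr [0.5524 0.1426] 1335 rms 0.00569141752920832
rail hist/10deg [20 45 58 58 37  9 55 54 61 58 38 46 43 26  0  0  0  0  0  0  2 57 45 59
 49 49 47 55 38 48 53 53 56 55 47 14]
[229.  185.3] 128 [0.635 0.131 0.163] zmax 0.17 r 0.084 az -8.1
[198.3 197.3] 75 [0.602 0.208 0.151] zmax 0.157 r 0.082 az 52.7
[218.7 214.2] 352 [0.551 0.141 0.183] zmax 0.192 r 0.002 az -143.1
[254.1 208.3] 74 [0.582 0.063 0.152] zmax 0.159 r 0.085 az -69.5
[189.2 228.8] 71 [0.518 0.22  0.149] zmax 0.157 r 0.084 az 113.9
[245.8 240. ] 92 [0.499 0.075 0.15 ] zmax 0.156 r 0.086 az -128.4
[213.  250.5] 73 [0.467 0.153 0.149] zmax 0.156 r 0.086 az 173.0
scene0
rail ctr [0.5523 0.1387] 1273 rms 0.006138292390501297
rail hist/10deg [16 27 36 41 36  0 13 56 55 13 19 48 51 24  0  0  0  3  0  0  2 65 57 63
 61 67 56 60 58 54 53 47 52 45 57 38]
[255.6 139.8] 537 [0.558 0.145 0.173] zmax 0.19 r 0.009 az 45.2
[287.5 134.6] 123 [0.634 0.126 0.161] zmax 0.168 r 0.083 az -8.8
[224.4 140.3] 70 [0.518 0.215 0.147] zmax 0.155 r 0.083 az 114.0
[287.9 163. ] 91 [0.582 0.058 0.15 ] zmax 0.157 r 0.086 az -70.1
[221.8 164
[... 355 characters left out ...]
2.0, -246.0]]
[412.  237.7] 404 [ 0.5471 -0.3477  0.0998] ((543.8901977539062, -345.69927978515625), (45.917747497558594, 91.45980834960938), 60.98427963256836) [[493.0, -344.0], [573.0, -388.0], [595.0, -348.0], [515.0, -303.0]]
scene0 896 [ 0.5613 -0.341   0.0991] 0.0025
[421.8 250.8] 126 [ 0.6599 -0.2823  0.1005] ((660.199462890625, -284.7083740234375), (6.617835521697998, 80.17613220214844), 13.253260612487793) [[648.0, -246.0], [666.0, -324.0], [673.0, -323.0], [654.0, -245.0]]
[407.  302.1] 768 [ 0.545  -0.3506  0.0988] ((544.4203491210938, -348.6778259277344), (48.93755340576172, 92.0951919555664), 60.40504837036133) [[492.0, -347.0], [572.0, -393.0], [597.0, -350.0], [516.0, -305.0]]
```

```bash
cat >> h.py <<'E'
def goal(xyz,yaw=None):
    "shift left in tool axes and units from the measured pose, turn left in units"
    from station import ctrl
    from scipy.spatial.transform import Rotation as R
    o=ctrl.get_obs(); r=R.from_euler("xyz",o["eef_rot"]); d=r.inv().apply(np.asarray(xyz)-o["ee_pos"])/.03
    print("t",round(o["time_s"],2),"shift",d.round(2), "turn", (r.inv()*R.from_euler("xyz",[np.pi,0,np.radians(yaw)])).as_rotvec(degrees=True).round(2)/10 if yaw is not None else "")
E
python3 -m inch '0 -0.8 -0.4 -0.7 0 0 0; 0 -1 -0.65 -0.6 0 0 0; 0 -1 -0.65 -0.5 0 0 0; 0 -1 -0.65 -0.5 0 0 0; 0 -1 -0.65 -0.4 0 0 0; 0 -1 -0.65 -0.4 0 0 0; 0 -1 -0.65 0 0 0 0; 0 -1 -0.65 0 0 0 0; 0 -1 -0.65 0 0 0 0; 0 -1 -0.65 0 0 0 0'
python3 -m inch '0 -1 -0.6 0 0 0 0; 0 -1 -0.6 0 0 0 0; 0 -1 -0.6 0 0 0 0; 0 -1 -0.6 0 0 0 0; 0 -1 -0.6 0 0 0 0; 0 -0.8 -0.6 0 0 0 0; 0 0 0 0 0 0 -0.9; 0 0 0 0 0 0 -0.9; 0 0 0 0 0 0 -0.9; 0 0 0 0 0 0 -0.9'
python3 - <<'E'
from h import *
from station import camera
c=camera("wrist");np.savez("w1.npz",**c);cv2.imwrite("pics/w1.png",c["img"])
goal([.5254,.1296,.169],202.2)
E
python3 meas.py w1
```

```text
time_s: 1.35
ee_pos: [0.3723, 0.2813, 0.2982]
eef_rot: [-3.141, -0.0, 2.902]
force: [-0.5, 1.3, 0.2]
grip_width: 0.0469
grip_force: 0.0
time_s: 2.6
ee_pos: [0.515, 0.136, 0.2981]
eef_rot: [3.141, -0.001, -2.748]
force: [-0.5, 0.1, -0.0]
grip_width: 0.047
grip_force: 0.0
t 2.65 shift [-0.24 -0.33  4.3 ] turn [ 0.001 -0.004  0.08 ]
w1
rail ctr [0.5525 0.1437] 8592 rms 0.005340039791799219
rail hist/10deg [316 403 413 412 131  43   0   3 325 449 279 403 395 218   0   0   0   0
   0   0  36 545 401 470 431 406 392 391 273 244 300 441 410  55   0   7]
[258.5 178.1] 964 [0.499 0.078 0.152] zmax 0.157 r 0.084 az -129.4
[368.3 178.7] 746 [0.467 0.155 0.152] zmax 0.157 r 0.086 az 172.1
[317.1 280.5] 3373 [0.546 0.146 0.186] zmax 0.191 r 0.007 az 155.7
[209.6 267.7] 766 [0.581 0.067 0.153] zmax 0.159 r 0.082 az -69.5
[416.4 268.4] 672 [0.519 0.221 0.151] zmax 0.157 r 0.085 az 113.7
[362.  348.8] 686 [0.601 0.21  0.153] zmax 0.159 r 0.082 az 53.7
[272.7 367.6] 667 [0.64  0.145 0.164] zmax 0.169 r 0.088 az 0.7
```

View pics/w1.png

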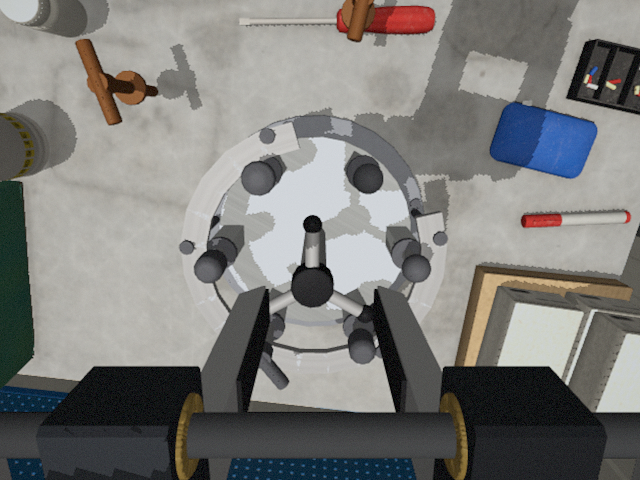

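The wrist view shows the hub cap at (313,285) and the near spoke running up to its ball at (313,224). The gate ball tool is at (367,175) and the T-key's crossbar is at (273,367), behind the finger. I'll compute the hub and spoke positions.

```bash
python3 - <<'E'
from h import *
w=load("w1");t=load("top0")
g=cv2.cvtColor(w["img"],6)
m=((g<55)&(abs(pts(w)[...,2]-.186)<.006)).astype(np.uint8); n,l,st,ce=cv2.connectedComponentsWithStats(m)
for i in range(1,n):
    if st[i,4]>60: print(ce[i].round(1),st[i])
h=ray(w,(313,285),.188);b=ray(w,(313,224),.183);print(h.round(4),b.round(4),np.degrees(np.arctan2(*(b-h)[1::-1])))
for th in (t,):
    q=pts(t);m=(q[...,2]>.184)&(q[...,2]<.195)&(np.hypot(q[...,0]-.55,q[...,1]-.14)<.02);print(q[m].mean(0),m.sum())
goal([*(h+.029*np.array([np.cos(np.radians(202.2)),np.sin(np.radians(202.2)),0]))[:2],.169],202.2)
E
```

```text
[312.3 224.1] [303 215  19  18 260]
[312.1 285.7] [ 291  263   42   44 1369]
[366.1 314.2] [357 305  17  18 207]
[0.55   0.1446 0.188 ] [0.509  0.1277 0.183 ] -157.62386166923054
[0.55177767 0.14192536 0.18748913] 130
t 2.65 shift [-0.22 -0.18  4.3 ] turn [ 0.001 -0.004  0.08 ]
```

```bash
python3 -m inch '-0.5 -0.24 -0.23 0.4 0 0 0.08; -0.5 0 0 1 0 0 0; -0.5 0 0 1 0 0 0; -0.5 0 0 1 0 0 0; -0.5 0 0 1 0 0 0; -0.5 0 0 0 0 0 0'
python3 -m inch '-0.5 -0.015 0.168 0 0 0 1; -0.5 -0.015 0.168 0 0 0 1; -0.5 -0.015 0.168 0 0 0 1; -0.5 -0.015 0.168 0 0 0 1; -0.5 -0.015 0.168 0 0 0 1; -0.5 0 0 0 0 0 0'
python3 - <<'E'
from h import *
from station import camera
c=camera("wrist");np.savez("w2.npz",**c);cv2.imwrite("pics/w2.png",c["img"])
goal([.551,.1435,.166],152.2)
E
```

```text
time_s: 3.4
ee_pos: [0.5235, 0.132, 0.164]
eef_rot: [3.141, -0.005, -2.77]
force: [0.6, 0.4, 0.2]
grip_width: 0.0235
grip_force: 0.0
time_s: 4.15
ee_pos: [0.5264, 0.1569, 0.1673]
eef_rot: [3.141, 0.001, 2.641]
force: [-0.6, -1.0, -0.7]
grip_width: 0.0234
grip_force: 0.3
t 4.2 shift [-0.94 -0.    0.04] turn [ 0.004  0.005 -0.066]
```

View pics/w2.png

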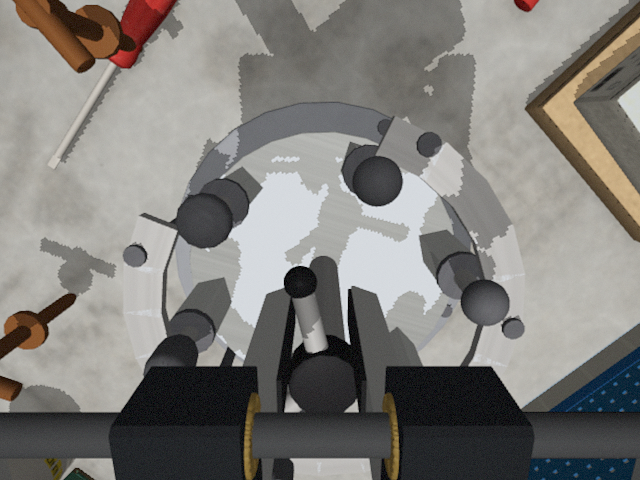

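The spoke is caged between the fingers, with its ball at (300,282), and the carousel is turning clockwise. I'll carry on through the remaining 130 degrees.

```bash
python3 -m inch '-0.5 -0.015 0.168 0 0 0 1; -0.5 -0.015 0.168 0 0 0 1; -0.5 -0.015 0.168 0 0 0 1; -0.5 -0.015 0.168 0 0 0 1; -0.5 -0.015 0.168 0 0 0 1; -0.5 -0.015 0.168 0 0 0 1; -0.5 -0.015 0.168 0 0 0 1; -0.5 -0.015 0.168 0 0 0 1'
python3 -m inch '-0.5 -0.015 0.168 0 0 0 1; -0.5 -0.015 0.168 0 0 0 1; -0.5 -0.015 0.168 0 0 0 1; -0.5 -0.015 0.168 0 0 0 1; -0.5 -0.015 0.168 0 0 0 1; -0.5 0 0 0 0 0 0; -0.5 0 0 0 0 0 0'
python3 - <<'E'
from h import *
from station import camera
c=camera("wrist");np.savez("w3.npz",**c)
d=camera("top");np.savez("t3.npz",**d);cv2.imwrite("pics/w3.png",np.hstack([cv2.resize(c["img"],(400,300)),cv2.resize(d["img"][165:285,150:310],(400,300),interpolation=3)]))
goal([.551,.1435,.166],22.2)
E
```

```text
time_s: 5.2
ee_pos: [0.5607, 0.1709, 0.167]
eef_rot: [-3.141, -0.001, 1.244]
force: [-2.2, 1.4, -0.3]
grip_width: 0.0237
grip_force: 1.2
time_s: 6.08
ee_pos: [0.5785, 0.1535, 0.1668]
eef_rot: [3.141, -0.0, 0.379]
force: [0.1, 0.6, -0.0]
grip_width: 0.0233
grip_force: 0.0
t 6.17 shift [-0.97 -0.03  0.02] turn [ 0.001 -0.002 -0.056]
```

View pics/w3.png

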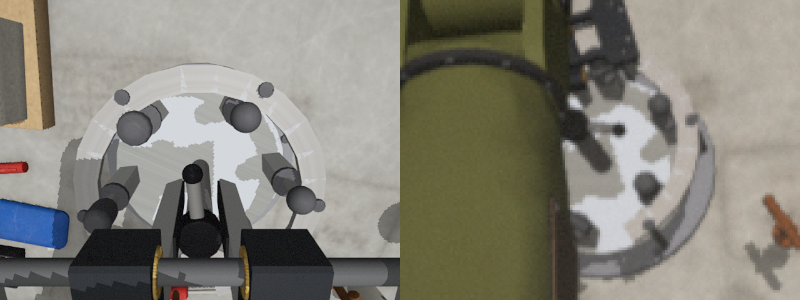

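The carousel has turned 180 degrees; the spoke sits free in the cage, with its ball at (192,172) in the left half. I'll rise, back off over the gate and measure the key.

```bash
python3 -m inch '-0.5 0 0 -1 0 0 0; -0.2 0 0 -1 0 0 0; 0 0 0 -1 0 0 0; 0 -1 -0.12 -0.6 0 0 0; 0 -1 -0.12 -0.6 0 0 0; 0 -1 -0.12 0 0 0 0; 0 -1 -0.12 0 0 0 0; 0 -1 -0.12 0 0 0 0; 0 0 0 0 0 0 -0.9; 0 0 0 0 0 0 -0.9'
python3 -m inch '0 0 0 0 0 0 -0.9; 0 0 0 0 0 0 0'
python3 - <<'E'
from h import *
from station import camera
c=camera("wrist");np.savez("w4.npz",**c);cv2.imwrite("pics/w4.png",c["img"])
goal([.468,.153,.29],49)
E
python3 meas.py w4
```

```text
time_s: 7.42
ee_pos: [0.432, 0.1154, 0.2929]
eef_rot: [3.141, -0.001, 0.696]
force: [-0.0, 0.7, -0.1]
grip_width: 0.0475
grip_force: 0.0
time_s: 7.68
ee_pos: [0.4322, 0.1154, 0.2926]
eef_rot: [3.141, -0.0, 0.847]
force: [0.2, 0.7, -0.0]
grip_width: 0.0466
grip_force: 0.0
t 7.72 shift [1.73 0.06 0.09] turn [ 0.001 -0.001 -0.066]
w4
rail ctr [0.5519 0.1421] 8808 rms 0.00530822524179676
rail hist/10deg [  0   0   0   0   0   0   0   0   0  84 624 529 541 228   0   0   0   0
   0   0  56 489 373 362 316 419 415 448 342 302 350 679 705 761 766  19]
[433.1  82.7] 5340 [0.552 0.146 0.187] zmax 0.192 r 0.003 az 85.3
[520.2  11.4] 845 [0.632 0.139 0.151] zmax 0.157 r 0.08 az -2.2
[309.4  41.8] 1044 [0.513 0.219 0.155] zmax 0.159 r 0.086 az 117.0
[523.7 132.9] 918 [0.589 0.071 0.151] zmax 0.157 r 0.08 az -62.4
[327.5 164.9] 1589 [0.468 0.149 0.166] zmax 0.17 r 0.084 az 175.2
[429.8 204. ] 836 [0.506 0.075 0.154] zmax 0.159 r 0.081 az -124.5
```

View pics/w4.png

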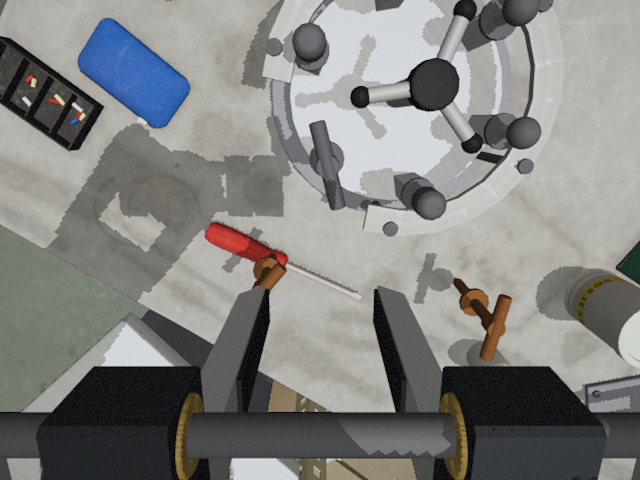

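The wrist view shows the T-key at the gate, its crossbar running from (318,125) to (336,205), the hub at (435,84) and spoke balls at (361,97), (465,9) and (472,144). I'll check the indexing angle from the spokes and measure the crossbar.

```bash
cat > spk.py <<'E'
from h import *
import sys
def run(n):
    c=load(n);P=pts(c);m=((P[...,2]>.174)&(P[...,2]<.195)&(np.hypot(P[...,0]-.551,P[...,1]-.143)<.07)).astype(np.uint8)
    g=cv2.cvtColor(c["img"],6); d=(m>0)&(g<60); k,l,st,ce=cv2.connectedComponentsWithStats(d.astype(np.uint8))
    L=sorted([(st[i,4],ce[i]) for i in range(1,k)],key=lambda a:-a[0])[:4]
    h=ray(c,L[0][1],.188); print(n,"hub",h.round(4),L[0][0])
    for a,e in L[1:]:
        b=ray(c,e,.184)-h; print(a,e.round(1),"az",np.degrees(np.arctan2(b[1],b[0])).round(1),"r",np.hypot(*b[:2]).round(4))
    m=((P[...,2]>.159)&(P[...,2]<.173)&(np.hypot(P[...,0]-.551,P[...,1]-.143)>.06)&(np.hypot(P[...,0]-.551,P[...,1]-.143)<.13)).astype(np.uint8)
    k,l,st,ce=cv2.connectedComponentsWithStats(m)
    for i in range(1,k):
        if st[i,4]>60:
            r=cv2.minAreaRect(np.argwhere(l==i)[:,::-1].astype(np.float32)); bx=cv2.boxPoints(r); W=np.array([ray(c,p,.163)[:2] for p in bx])
            e=[W[1]-W[0],W[2]-W[1]];e=max(e,key=lambda v:np.hypot(*v)); print("bar",ce[i].round(1),st[i,4],"ctr",W.mean(0).round(4),"len",np.hypot(*e).round(4),"az",np.degrees(np.arctan2(e[1],e[0])).round(1)%180, "z",np.median(P[l==i][:,2]).round(4))
for n in sys.argv[1:]: run(n)
E
python3 spk.py w1 w4
```

```text
w1 hub [0.5502 0.1439 0.188 ] 1440
264 [312.3 224.1] az -157.9 r 0.0444
209 [366.1 314.2] az 80.7 r 0.0476
bar [273.1 370.3] 593 ctr [0.6434 0.1449] len 0.0404 az 51.3 z 0.1661
w4 hub [0.5519 0.1452 0.188 ] 1802
339 [465.4   8.9] az 26.7 r 0.0465
323 [359.7  96.7] az 147.5 r 0.046
272 [472.6 143.7] az -92.6 r 0.0469
bar [327.5 164.9] 1585 ctr [0.4675 0.1481] len 0.0645 az 59.2 z 0.1667
```

The carousel rests about 5 degrees short of home: the spokes are at 27.2 degrees against 22 at the start. I'll grip the spoke lightly and bring it home exactly.

```bash
python3 -m inch '-0.4 0.85 0.54 0 0 0 0; -0.4 0.85 0.54 0 0 0 0; -0.4 0.85 0.54 0 0 0 0; -0.4 0.85 0.54 0 0 0 0; -0.4 0.85 0.54 0 0 0 0; -0.4 0 0 0 0 0 0.7; -0.4 0 0 0 0 0 0.7; -0.4 0 0 0 0 0 0.75; -0.4 0 0 0 0 0 0'
python3 - <<'E'
from h import *
goal([.5768,.1576,.166],27)
E
```

```text
time_s: 8.85
ee_pos: [0.5774, 0.1571, 0.2924]
eef_rot: [3.142, 0.0, 0.469]
force: [0.2, 0.0, -0.0]
grip_width: 0.0283
grip_force: 0.0
t 8.85 shift [-0.01 -0.02  4.21] turn [ 0.     0.001 -0.012]
```

```bash
python3 -m inch '-0.4 0 0 1 0 0 0; -0.4 0 0 1 0 0 0; -0.4 0 0 1 0 0 0; -0.4 0 0 1 0 0 0; -0.4 0 0 0.2 0 0 0; -0.9 0 0 0 0 0 0; -0.9 0 0 0 0 0 0; -0.9 0 0 0 0 0 0' 8
python3 -m inch '-0.9 0 0.047 0 0 0 0.28; -0.9 0 0.047 0 0 0 0.27; -0.9 0 0 0 0 0 0; -0.9 0 0 0 0 0 0'
python3 - <<'E'
from h import *
from station import camera
goal([.5768,.1576,.166],22)
np.savez("w5.npz",**camera("wrist"))
E
python3 spk.py w5
```

```text
time_s: 9.85
ee_pos: [0.5779, 0.1573, 0.1678]
eef_rot: [3.141, -0.002, 0.471]
force: [0.4, 0.6, 4.9]
grip_width: 0.0097
grip_force: 8.0
time_s: 10.35
ee_pos: [0.5789, 0.155, 0.1677]
eef_rot: [-3.141, -0.002, 0.375]
force: [-2.1, 1.9, 5.8]
grip_width: 0.0094
grip_force: 8.0
t 10.35 shift [-0.03 -0.11  0.06] turn [-0.001 -0.011 -0.052]
w5 hub [0.5702 0.1517 0.188 ] 2682
```

```bash
python3 -m inch '-0.5 0 0 0 0 0 0; -0.5 0 0 0 0 0 0; -0.4 0 0 -1 0 0 0; 0 0 0 -1 0 0 0; 0 0 0 -1 0 0 0; 0 -1 -0.12 -0.6 0 0 0; 0 -1 -0.12 -0.5 0 0 0; 0 -1 -0.12 0 0 0 0; 0 -1 -0.12 0 0 0 0; 0 -1 -0.12 0 0 0 0'
python3 -m inch '0 0 0 0 0 0 -0.9; 0 0 0 0 0 0 -0.9; 0 0 0 0 0 0 -0.9; 0 0 0 0 0 0 0'
python3 - <<'E'
from h import *
from station import camera
goal([.468,.153,.29],54)
np.savez("w6.npz",**camera("wrist"))
E
python3 spk.py w6;python3 meas.py w6
```

```text
time_s: 11.65
ee_pos: [0.4314, 0.1161, 0.2895]
eef_rot: [3.141, -0.0, 0.375]
force: [-0.4, 0.8, 1.0]
grip_width: 0.047
grip_force: 0.0
time_s: 12.15
ee_pos: [0.4324, 0.1164, 0.2895]
eef_rot: [3.142, 0.0, 0.845]
force: [1.4, -0.4, 0.7]
grip_width: 0.0468
grip_force: 0.0
t 12.15 shift [ 1.7   0.08 -0.02] turn [ 0.    0.   -0.56]
w6 hub [0.5518 0.1451 0.188 ] 1840
356 [473.4  11.4] az 21.9 r 0.0468
331 [360.1  90.9] az 142.3 r 0.0459
289 [469.3 148.9] az -97.6 r 0.0469
bar [321.8 157.7] 1636 ctr [0.4683 0.1556] len 0.0644 az 54.3 z 0.1667
w6
rail ctr [0.5521 0.1423] 8732 rms 0.005306580449601609
rail hist/10deg [ 14   0   0   0   0   0   0   0   0  80 521 608 574 236   0   0   0   0
   0   0  56 496 363 305 398 424 422 462 300 195 580 680 713 751 553   1]
[434.9  83.3] 5477 [0.552 0.146 0.187] zmax 0.192 r 0.003 az 87.7
[528.7  17.1] 1133 [0.633 0.133 0.151] zmax 0.157 r 0.082 az -6.2
[314.1  31.2] 1094 [0.52  0.222 0.155] zmax 0.159 r 0.086 az 112.2
[321.8 157.7] 1639 [0.469 0.157 0.166] zmax 0.17 r 0.085 az 170.1
[520.7 143.6] 910 [0.582 0.068 0.151] zmax 0.158 r 0.08 az -67.9
[421.4 206.8] 848 [0.5   0.08  0.154] zmax 0.159 r 0.082 az -129.9
```

The carousel is home (spokes 22.2 mod 120), and the key is at about (0.468, 0.155) with its bar at azimuth 54. Next I'll grasp the boss.

```bash
python3 -m inch '0 0 0 0 0 0 -0.58; 0 0.87 0.1 0 0 0 0; 0 0.87 0.1 0 0 0 0; 0 0 0 1 0 0 0; 0 0 0 1 0 0 0; 0 0 0 0.7 0 0 0; 0 0 0 0 0 0 0'
python3 - <<'E'
from h import *
from station import camera
goal([.4678,.1552,.135],54.3)
c=camera("wrist");np.savez("w7.npz",**c);cv2.imwrite("pics/w7.png",c["img"])
E
python3 spk.py w7
```

```text
time_s: 13.08
ee_pos: [0.4673, 0.1551, 0.2074]
eef_rot: [-3.14, 0.002, 0.944]
force: [-0.2, 0.9, 1.3]
grip_width: 0.0469
grip_force: 0.0
t 13.07 shift [0.02 0.02 2.41] turn [-0.009  0.012 -0.021]
w7 hub [0.5521 0.1465 0.188 ] 3519
674 [539.4 118.8] az 20.6 r 0.0462
565 [380.7 200.6] az 143.1 r 0.0452
442 [511.3 284.9] az -97.7 r 0.0485
bar [321.8 265.8] 2520 ctr [0.468  0.1555] len 0.066 az 54.7 z 0.1667
```

View pics/w7.png

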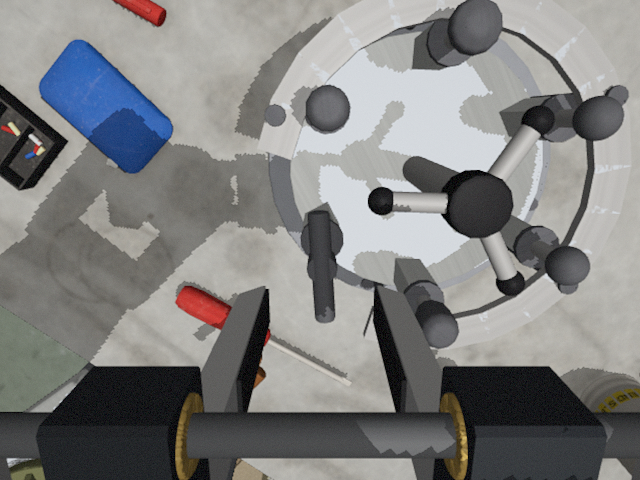

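The crossbar, from (318,212) to (324,320), is centred between the finger lines and lies along the tool's x. I'll descend and grip.

```bash
python3 -m inch '0 0.02 0.01 0.8 0 0 0; 0 0 0 0.8 0 0 0; 0 0 0 0.8 0 0 0; 0 0 0 0 0 0 0; -0.9 0 0 0 0 0 0; -0.9 0 0 0 0 0 0; -0.9 0 0 0 0 0 0; -0.9 0 0 0 0 0 0; -0.9 0 0 0 0 0 0' 30
python3 - <<'E'
from h import *
goal([.4678,.1552,.135],54.3)
E
```

```text
time_s: 14.25
ee_pos: [0.4686, 0.1557, 0.1369]
eef_rot: [3.141, -0.001, 0.947]
force: [-0.9, 1.2, 3.8]
grip_width: 0.0165
grip_force: 30.0
t 14.25 shift [-0.03 -0.01  0.06] turn [ 0.002 -0.003 -0.004]
```

```bash
python3 -m inch '-0.9 0 0 -0.3 0 0 0; -0.9 0 0 -0.4 0 0 0; -0.9 0 0 -0.4 0 0 0; -0.9 0 0 -0.5 0 0 0; -0.9 0 0 -0.5 0 0 0; -0.9 0 0 -0.6 0 0 0; -0.9 0 0 -0.6 0 0 0; -0.9 0 0 -0.6 0 0 0; -0.9 0 0 -0.6 0 0 0; -0.9 0 0 0 0 0 0'
python3 - <<'E'
from h import *
from station import camera
goal([.5394,-.3445,.275],54.3)
for n in("scene","top"):np.savez(n+"8.npz",**camera(n))
a=load("scene8");cv2.imwrite("pics/s8.png",cv2.resize(a["img"][40:240,180:420],None,fx=3,fy=3,interpolation=3))
for n in("scene8","scene0","top0"):
    P=pts(load(n)); m=(P[...,2]>.12)&(abs(P[...,1]+.35)<.16)&(P[...,0]<.75)&(P[...,0]>.4); q=P[m]; print(n,len(q),q[:,0].min() if len(q) else "")
    if len(q): print(np.percentile(q,[0,1,5],axis=0).round(3))
E
```

```text
time_s: 15.5
ee_pos: [0.4687, 0.1558, 0.2729]
eef_rot: [3.14, -0.002, 0.947]
force: [-1.0, -0.6, -0.1]
grip_width: 0.0163
grip_force: 30.0
t 15.5 shift [-12.16  11.65  -0.07] turn [ 0.009 -0.011 -0.004]
scene8 24194 0.6269056395263266
[[ 0.627 -0.451  0.12 ]
 [ 0.633 -0.442  0.126]
 [ 0.638 -0.433  0.147]]
scene0 24197 0.6264527461121494
[[ 0.626 -0.451  0.12 ]
 [ 0.633 -0.442  0.125]
 [ 0.638 -0.433  0.147]]
top0 10340 0.6296584819071239
[[ 0.63  -0.448  0.12 ]
 [ 0.633 -0.434  0.129]
 [ 0.639 -0.42   0.16 ]]
```

View pics/s8.png

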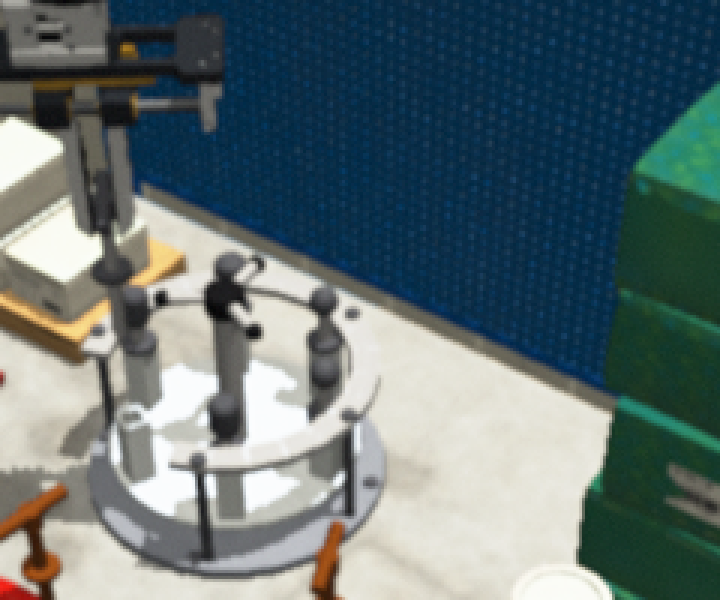

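The key is out of its socket and hanging upright in the fingers (empty socket at (130,440)), with all the other tools seated. The green boxes' face is at x≈0.63, so I'll turn to yaw≈4 to keep the gripper body clear, then hover short of the fork and look.

```bash
python3 -m inch '-0.9 0 0 0 0 0 0.5; -0.9 0 0 0 0 0 1; -0.9 0 0 0 0 0 1; -0.9 0 0 0 0 0 1; -0.9 0 0 0 0 0 1; -0.9 0 0 0 0 0 0.5; -0.9 -0.07 0.5 0 0 0 0; -0.9 -0.07 0.9 0 0 0 0; -0.9 -0.07 0.98 0 0 0 0; -0.9 -0.07 0.98 0 0 0 0'
python3 -m inch '-0.9 -0.07 0.98 0 0 0 0; -0.9 -0.07 0.98 0 0 0 0; -0.9 -0.07 0.98 0 0 0 0; -0.9 -0.07 0.98 0 0 0 0; -0.9 -0.07 0.98 0 0 0 0; -0.9 -0.07 0.98 0 0 0 0; -0.9 -0.07 0.98 0 0 0 0; -0.9 -0.07 0.98 0 0 0 0; -0.9 -0.07 0.98 0 0 0 0; -0.9 -0.07 0.98 0 0 0 0'
python3 -m inch '-0.9 -0.07 0.98 0 0 0 0; -0.9 -0.07 0.98 0 0 0 0; -0.9 -0.07 0.98 0 0 0 0; -0.9 -0.07 0.5 0 0 0 0; -0.9 0 0 0 0 0 0; -0.9 0 0 0 0 0 0'
python3 - <<'E'
from h import *
from station import camera
goal([.5394,-.3410,.275],4.3)
c=camera("wrist");np.savez("w9.npz",**c)
d=camera("scene");np.savez("scene9.npz",**d)
cv2.imwrite("pics/w9.png",np.hstack([cv2.resize(c["img"],(400,300)),cv2.resize(d["img"][180:360,300:540],(400,300),interpolation=3)]))
E
cat > fk.py <<'E'
from h import *
import sys
for n in sys.argv[1:]:
    c=load(n);P=pts(c);m=(abs(P[...,2]-.1)<.004)&(abs(P[...,0]-.545)<.075)&(abs(P[...,1]+.345)<.08)
    k,l,st,ce=cv2.connectedComponentsWithStats(m.astype(np.uint8))
    for i in range(1,k):
        if st[i,4]>60:
            u=np.argwhere(l==i)[:,::-1]; W=np.array([ray(c,p,.1)[:2] for p in u])*1000
            r=cv2.minAreaRect(W.astype(np.float32)); print(n,ce[i].round(0),st[i,4],"z",np.median(P[l==i][:,2]).round(4),np.round(r[0],1),np.round(r[1],1),round(r[2],1),cv2.boxPoints(r).round(0).tolist())
E
python3 fk.py w9 top0 scene0
```

```text
time_s: 16.85
ee_pos: [0.467, 0.0528, 0.271]
eef_rot: [3.141, 0.001, 0.077]
force: [0.0, -0.5, -0.1]
grip_width: 0.0161
grip_force: 30.0
time_s: 18.1
ee_pos: [0.4675, -0.2418, 0.2711]
eef_rot: [-3.141, 0.001, 0.077]
force: [0.3, 0.8, -0.4]
grip_width: 0.0163
grip_force: 30.0
time_s: 18.85
ee_pos: [0.4677, -0.3431, 0.2715]
eef_rot: [-3.141, -0.0, 0.075]
force: [0.2, 0.7, -0.3]
grip_width: 0.0161
grip_force: 30.0
t 18.85 shift [ 2.39  0.11 -0.12] turn [-0.001 -0.     0.001]
w9 [337. 114.] 4616 z 0.1017 [ 546.5 -346.4] [46.  86.2] 60.8 [[498.0, -346.0], [573.0, -387.0], [595.0, -347.0], [520.0, -305.0]]
top0 [412. 238.] 374 z 0.0996 [ 543.9 -345.6] [45.8 91.9] 60.8 [[493.0, -343.0], [573.0, -388.0], [595.0, -348.0], [515.0, -303.0]]
scene0 [407. 302.] 675 z 0.0991 [ 542.7 -349.5] [50.5 91.8] 59.1 [[490.0, -348.0], [569.0, -395.0], [595.0, -351.0], [516.0, -304.0]]
```

View pics/w9.png

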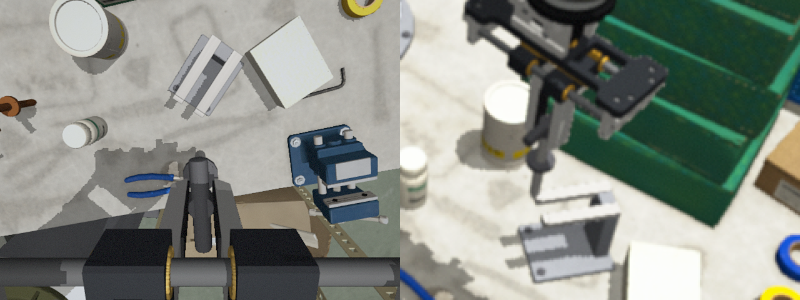

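```bash
cat > slot.py <<'E'
from h import *
import sys
for n in sys.argv[1:]:
    c=load(n);P=pts(c);m=(abs(P[...,2]-.1)<.006)&(abs(P[...,0]-.545)<.075)&(abs(P[...,1]+.345)<.08)
    W=np.array([ray(c,p,.1)[:2] for p in np.argwhere(m)[:,::-1]])*1000-[539,-342.5]
    best=None
    for a in np.arange(-34,-24,.5):
        y=W@[-np.sin(np.radians(a)),np.cos(np.radians(a))];x=W@[np.cos(np.radians(a)),np.sin(np.radians(a))]
        k=x<28; y=y[k]; s=np.sort(y); g=np.diff(s); j=np.argmax(np.where((abs(s[1:])<15),g,0)); 
        if best is None or g[j]>best[0]: best=(g[j],a,(s[j]+s[j+1])/2,np.percentile(y,[1,99]).mean(),x.min(),x.max())
    print(n,"slot width %.1f ang %.1f slot mid %.2f outer mid %.2f x %.1f..%.1f"%best)
c=load("w9");print("collar expected px",proj(c,[.4677,-.3431,.2346]),"shank tip",proj(c,[.4677,-.3431,.177]),"bar",proj(c,[.4677,-.3431,.2996]))
E
python3 slot.py w9 top0 scene0
```

```text
w9 slot width 17.6 ang -29.0 slot mid 0.39 outer mid 0.21 x -40.2..51.6
top0 slot width 17.8 ang -29.5 slot mid -0.29 outer mid -0.33 x -40.1..51.6
scene0 slot width 13.6 ang -30.5 slot mid -4.66 outer mid -4.80 x -39.5..52.6
collar expected px [321.67623441 274.95478244] shank tip [321.57667086 244.34559341] bar [321.8663535  333.40379823]
```

```bash
python3 -m inch '-0.9 0.8 0.05 0 0 0 0; -0.9 0.8 0.05 0 0 0 0; -0.9 0.77 0.04 0 0 0 0; -0.9 0 0 0.7 0 0 0; -0.9 0 0 0.7 0 0 0; -0.9 0 0 0.6 0 0 0; -0.9 0 0 0 0 0 0'
python3 - <<'E'
from h import *
from station import camera
goal([.539,-.342,.137],4.3)
d=camera("scene");c=camera("wrist");np.savez("w10.npz",**c);np.savez("scene10.npz",**d)
cv2.imwrite("pics/s10.png",np.hstack([cv2.resize(c["img"][120:420,160:480],(400,375),interpolation=3),cv2.resize(d["img"][220:370,340:500],(400,375),interpolation=3)]))
E
```

```text
time_s: 19.82
ee_pos: [0.5386, -0.3421, 0.2103]
eef_rot: [-3.14, 0.002, 0.075]
force: [0.5, 0.0, -1.3]
grip_width: 0.0161
grip_force: 30.0
t 19.82 shift [ 0.02 -0.    2.44] turn [-0.008  0.009 -0.001]
```

View pics/s10.png

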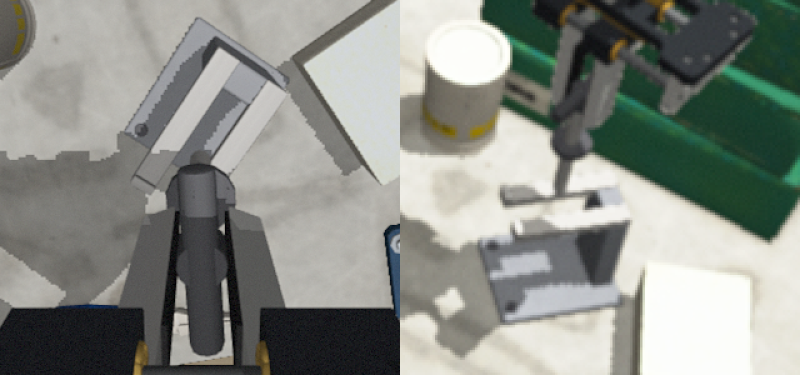

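```bash
python3 - <<'E'
from h import *
s=load("scene10");w=load("w10")
for z in(.115,.14,.173,.219,.233):
    print(z,(proj(s,[.5386,-.3421,z])-[340,220])*2.5,(proj(w,[.5386,-.3421,z])-[160,120])*1.25)
P=pts(s);m=(P[...,2]>.11)&(P[...,2]<.185)&(np.hypot(P[...,0]-.539,P[...,1]+.345)<.028)
q=P[m]
for a in np.arange(.11,.185,.01):
    k=q[(q[:,2]>=a)&(q[:,2]<a+.01)]
    if len(k):print(a.round(3),len(k),k.mean(0).round(4))
E
```

```text
0.115 [156.41792383 189.82093422] [201.23421512 154.89453382]
0.14 [160.93803194 169.96980609] [201.2140676  169.37699344]
0.173 [167.15774387 142.65446422] [201.18114956 193.03915741]
0.219 [176.34616842 102.30131587] [201.11695017 239.18701227]
0.233 [179.27103123  89.45608629] [201.09103769 257.81343815]
0.11 3 [ 0.5353 -0.3461  0.1167]
0.12 18 [ 0.5355 -0.3467  0.1246]
0.13 21 [ 0.5345 -0.3458  0.1349]
0.14 21 [ 0.5349 -0.3457  0.1453]
0.15 17 [ 0.5354 -0.3471  0.1545]
0.16 2 [ 0.5355 -0.3532  0.1648]
0.17 133 [ 0.535  -0.3463  0.1775]
0.18 28 [ 0.5351 -0.3487  0.1815]
```

The key is upright with its shank tip over the slot (tip at (200,157) in the wrist half, matching the prediction). I'll lower it.

```bash
python3 -m inch '-0.9 0.02 0 0.5 0 0 0; -0.9 0 0 0.5 0 0 0; -0.9 0 0 0.5 0 0 0; -0.9 0 0 0.5 0 0 0; -0.9 0 0 0.25 0 0 0; -0.9 0 0 0.1 0 0 0; -0.9 0 0 0 0 0 0'
python3 - <<'E'
from h import *
goal([.539,-.342,.137],4.3)
E
```

```text
time_s: 20.8
ee_pos: [0.5396, -0.3427, 0.1411]
eef_rot: [3.141, -0.0, 0.074]
force: [0.3, -0.0, 0.3]
grip_width: 0.0163
grip_force: 30.0
t 20.8 shift [-0.02 -0.03  0.14] turn [ 0.001 -0.001 -0.004]
```

```bash
python3 -m inch '-0.9 0 0 0.05 0 0 0; -0.9 0 0 0.04 0 0 0; -0.9 0 0 0.03 0 0 0; -0.9 0 0 0 0 0 0; -0.9 0 0 0 0 0 0'
python3 - <<'E'
from h import *
from station import camera
goal([.539,-.342,.137],4.3)
d=camera("scene");np.savez("scene11.npz",**d)
P=pts(d);m=(P[...,2]>.095)&(np.hypot(P[...,0]-.539,P[...,1]+.345)<.03);q=P[m]
print(np.histogram(q[:,2],bins=np.arange(.094,.2,.004)))
E
```

```text
time_s: 21.42
ee_pos: [0.5395, -0.3427, 0.1374]
eef_rot: [3.142, -0.0, 0.074]
force: [0.1, 0.5, -0.4]
grip_width: 0.0161
grip_force: 30.0
t 21.43 shift [-0.02 -0.02  0.01] turn [ 0.    -0.    -0.004]
(array([ 75, 164,  86,  47,   9,   9,   8,   7,   6,   5,   3,  11,  17,
        20,  27,  25,  55,  95,  41,  30,  35,  30,  29,  32,  29,  25]), array([0.094, 0.098, 0.102, 0.106, 0.11 , 0.114, 0.118, 0.122, 0.126,
       0.13 , 0.134, 0.138, 0.142, 0.146, 0.15 , 0.154, 0.158, 0.162,
       0.166, 0.17 , 0.174, 0.178, 0.182, 0.186, 0.19 , 0.194, 0.198]))
```

Down to near contact. I'll ease down until the force shows.

```bash
python3 -m inch '-0.9 0 0 0.03 0 0 0; -0.9 0 0 0 0 0 0; -0.9 0 0 0.03 0 0 0; -0.9 0 0 0 0 0 0; -0.9 0 0 0 0 0 0'
```

```text
time_s: 22.1
ee_pos: [0.54, -0.3428, 0.1369]
eef_rot: [3.14, -0.002, 0.074]
force: [0.1, 0.8, 9.9]
grip_width: 0.0158
grip_force: 30.0
```

Contact. I'll release gently, then rise.

```bash
python3 -m inch '-0.9 0 0 -0.03 0 0 0; -0.6 0 0 0 0 0 0; -0.5 0 0 0 0 0 0; -0.3 0 0 0 0 0 0; -0.1 0 0 0 0 0 0; -0.1 0 0 -0.4 0 0 0; -0.1 0 0 -0.8 0 0 0; -0.1 0 0 -1 0 0 0; -0.1 0 0 -1 0 0 0; -0.1 0 0 -1 0 0 0'
python3 -m inch '0 -1 0 0 0 0 0; 0 -1 0 0 0 0 0; 0 -1 0 0 0 0 0; 0 -1 0 0 0 0 0; 0 0 0 0 0 0 0; 0 0 0 0 0 0 0'
python3 - <<'E'
from h import *
from station import camera
c=camera("wrist");d=camera("scene");t=camera("top");np.savez("w12.npz",**c);np.savez("scene12.npz",**d);np.savez("t12.npz",**t)
cv2.imwrite("pics/end.png",np.hstack([cv2.resize(c["img"][0:300,160:480],(400,375),interpolation=3),cv2.resize(d["img"][100:400,180:500],(400,375),interpolation=3)]))
for X,n,b in((c,"w",(.539,-.3425)),(d,"s",(.537,-.3465))):
    P=pts(X);r=np.hypot(P[...,0]-b[0],P[...,1]-b[1])<.045
    for lo,hi in((.103,.110),(.158,.172)):
        q=P[r&(P[...,2]>lo)&(P[...,2]<hi)];print(n,lo,len(q),q.mean(0).round(4),np.median(q[:,2]).round(4), q.max(0).round(3))
E
```

```text
time_s: 23.35
ee_pos: [0.5394, -0.3426, 0.2645]
eef_rot: [3.141, -0.001, 0.074]
force: [0.0, 0.1, -0.3]
grip_width: 0.0422
grip_force: 0.0
time_s: 24.1
ee_pos: [0.4204, -0.3516, 0.2631]
eef_rot: [3.141, -0.001, 0.074]
force: [0.3, -0.6, 0.3]
grip_width: 0.0469
grip_force: 0.0
w 0.103 921 [ 0.5281 -0.3369  0.1063] 0.1066 [ 0.58  -0.304  0.11 ]
w 0.158 2254 [ 0.5382 -0.3423  0.1663] 0.1666 [ 0.567 -0.333  0.17 ]
s 0.103 136 [ 0.5325 -0.3462  0.1051] 0.1051 [ 0.577 -0.317  0.11 ]
s 0.158 71 [ 0.5212 -0.3506  0.1624] 0.1616 [ 0.562 -0.342  0.168]
```

View pics/end.png

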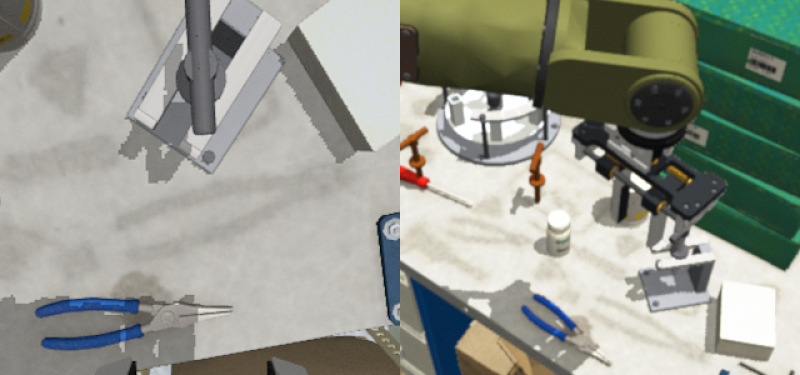

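The key hangs upright in the slot, its collar on both prongs at (200,80) and its bar top at 0.166 m, as it should be. The gripper is clear, and the bottle, tin and box stand as before. Handing in.

```bash
python3 -c "
from station import ticket
print(ticket.hand_in())"
```

```text
the job is handed in; nothing more can be done
None
```

The T-handle key was turned home to the gate, drawn straight up and hung upright in the fork slot with its collar on both prongs, and the job is handed in at about 24 s; the other tools, bottle, tin and box look undisturbed in the camera views.

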